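# Turn the filling carousel to the blue jar

### The job

Push the rim of the round wooden turntable with the fingers, for instance against one of its upright studs, to spin it gently until the jar with the blue lid stands at the front, squarely in line with the red pointer on the turntable's foot. Do not touch, lift or topple any of the jars, leave the other things on the table where they are, and finish with the turntable at rest.

Things in the scene. Friction and masses are not known exactly. Their poses are not given: they have to be found in the camera images.
- base: Fixed dark steel foot of the carousel: a low 200 mm round plate with a tongue 40 mm wide, at most 16 mm high, reaching 240 mm from the centre, the red pointer (50 mm) on its end. Origin: on the table, on the disc's turning axis. Its -x axis points along the tongue to the pointer (the front, roughly towards the robot). The pale wooden disc above is 300 mm across, underside 25 mm, top 37 mm above the table.
- front (a point): The place where the blue jar must stand: the point on the disc's top (37 mm above the table) 75 mm from the turning axis in the direction of the red pointer. It belongs to the fixed foot and does not turn with the disc.
- disc (a joint): Angle of the turntable disc in rad, 0 at the start, growing counter-clockwise seen from above. It may turn either way, well over a full turn. Stiff bearing (about 0.15 N m, some 1.1 N at the studs): it stays where it is left, and coasts by under 2 degrees after a gentle push.
- stud (a point): Top centre of one of the eight upright dark steel studs on the disc's rim, turning with the disc. All eight are 12 mm in diameter, stand 32 mm above the disc (tops 69 mm above the table), with their axes 138 mm from the turning axis and 45 degrees apart. Each jar stands at an angle midway between two neighbouring studs.
- jar_blue: A closed round jar, 58 mm in diameter and 75 mm tall, white with a blue label and a blue lid, about 0.25 kg, standing loose on the turntable disc with its axis 75 mm from the disc's centre, in one of four places 90 degrees apart. Origin: centre of its underside (37 mm above the table), z up.
- jar_red: A closed round jar, 58 mm in diameter and 75 mm tall, white with a red label and a red lid, about 0.25 kg, standing loose on the turntable disc with its axis 75 mm from the disc's centre, in one of four places 90 degrees apart. Origin: centre of its underside (37 mm above the table), z up.
- jar_yellow: A closed round jar, 58 mm in diameter and 75 mm tall, white with a yellow label and a yellow lid, about 0.25 kg, standing loose on the turntable disc with its axis 75 mm from the disc's centre, in one of four places 90 degrees apart. Origin: centre of its underside (37 mm above the table), z up.
- jar_green: A closed round jar, 58 mm in diameter and 75 mm tall, white with a green label and a green lid, about 0.25 kg, standing loose on the turntable disc with its axis 75 mm from the disc's centre, in one of four places 90 degrees apart. Origin: centre of its underside (37 mm above the table), z up.
- cutter: Bystander: loose steel cutter ring, 90 mm in diameter, 45 mm high, on the table. Origin: centre of its underside.
- cutter_big: Bystander: loose steel cutter ring, 110 mm in diameter, 40 mm high, on the table. Origin: centre of its underside.
- mug: Bystander: loose blue mug, 80 mm in diameter, 90 mm high, handle at its own +y. Origin: centre of its underside.
- tin: Bystander: loose tin with a yellow wrapper, 74 mm in diameter, 100 mm high. Origin: centre of its underside.
- bowl: Bystander: loose steel bowl, 120 mm in diameter, 50 mm high. Origin: centre of its underside.

How it is judged:
On the way:
1. the fingers push the turntable round by at least 10 degrees (contact force between the fingers and disc above 0.3 N and (value of joint disc above 0.175 rad or value of joint disc below -0.175 rad)), for 0.05 s.
At the end, for the whole second after the job is handed in: The blue jar stands within 13 mm of the front point in line with the red pointer (about 10 degrees of turn either way), the turntable is at rest, all four jars stand upright on the disc, each 62 to 88 mm from its centre, and the five other things are within 15 mm of where they began (horizontal distance between jar_blue and front below 0.013 m and velocity of joint disc between -0.03 and 0.03 rad/s and angle between each of jar_blue, jar_red, jar_yellow, jar_green's own z axis and vertical below 0.1 rad and horizontal distance between jar_blue and base between 0.062 and 0.088 m and height (world z) of jar_blue between 0.032 and 0.042 m and horizontal distance between jar_red and base between 0.062 and 0.088 m and height (world z) of jar_red between 0.032 and 0.042 m and horizontal distance between jar_yellow and base between 0.062 and 0.088 m and height (world z) of jar_yellow between 0.032 and 0.042 m and horizontal distance between jar_green and base between 0.062 and 0.088 m and height (world z) of jar_green between 0.032 and 0.042 m and distance of each of cutter, cutter_big, mug, tin, bowl from where it was at the start of the episode below 0.015 m); the robot touches nothing.
It fails at once if a jar is touched by the robot (contact force between any of the fingers, the arm and jar_blue above 0.5 N or contact force between any of the fingers, the arm and jar_red above 0.5 N or contact force between any of the fingers, the arm and jar_yellow above 0.5 N or contact force between any of the fingers, the arm and jar_green above 0.5 N).
It fails at once if a jar is lifted or falls off the disc (height (world z) of any of jar_blue, jar_red, jar_yellow, jar_green above 0.052 m or height (world z) of any of jar_blue, jar_red, jar_yellow, jar_green below 0.025 m).
It fails at once if a jar topples (angle between any of jar_blue, jar_red, jar_yellow, jar_green's own z axis and vertical above 0.35 rad).
It fails at once if another thing on the table is moved by more than 15 mm (distance of any of cutter, cutter_big, mug, tin, bowl from where it was at the start of the episode above 0.015 m).
It also fails if it takes over 64 s, if anything falls off the work surface, if the arm or the gripper's body presses on something with over 40 N, if the wrist force passes 120 N, or if a joint passes its speed limit or range.

### The arm

A 6-joint arm with a two-finger parallel gripper is mounted at the origin on the work surface. World frame = base frame: x ahead of the robot, y to its left, z up, the work surface at z = 0. Lengths are in m, angles in rad, forces in N, time in s.
With the tool pointing down it reaches from about 0.425 to 0.95 m from the base axis. Payload 3.5 kg.
Tool frame: the origin (TCP) lies on the centre line of the jaws, within the pads' length; the fingertips stand 11 mm ahead of it and the grasp point (between the pads) lies 8 mm behind it; y points along the fingers, x is the direction in which the jaws open and shut, and the axes are right-handed (so a half turn about y gives the same grasp; the last joint's range is limited). The gripper opens to 85 mm and grips with 20 to 120 N. Pads are 22 mm wide; open, the fingers measure 114 mm over their backs; the gripper's body (76 mm by 85 mm) begins 54 mm behind the grasp point. The pads swing forward as they close: fully open they stand 13 mm farther back than shut.
Start: joints at [-1.332, 0.286, 1.577, -0, 1.279, -0.15], TCP at [0.256, -0.625, 0.242] pointing down, gripper open.
Joint ranges: [-2.77, 2.77], [-0.9, 2.22], [0.21, 2.48], [-1.53, 4.67], [0.24, 2.81], [-2.84, 2.84]. Speed limits (rad/s): [2.79, 2.79, 3.14, 3.14, 3.14, 3.14].

### API

Orientations are given as a unit quaternion [x, y, z, w].
In Python, from plant import get_state, read_camera, sign_off gives the robot as it stands.
- The arm moves only by the shell command python3 -m inch 'ROWS' [FORCE]. ROWS is JSON, a list of rows, each an object of numbers: "ax", "ay", "az": the turn, a rotation vector about the tool's x, y, z in rad; "x", "y", "z": the shift along the tool's x, y, z in mm; "hand": the closure, from -1 (fully open) to 1 (shut). In form: [{"ax": .., "ay": .., "az": .., "x": .., "y": .., "z": .., "hand": ..}, ...]. A call has 1 to 5 rows; each row shifts and turns the commanded pose from where the row before left it, along the tool's axes as they then stand; what a row does not reach is not made up. A row lasts 1/12 s, in which the tool goes at most 41.7 mm and 7.16 degrees, less where a joint would pass 70% of its speed; a pose out of reach is approached as far as the arm can. A call with a gripper value outside its range is refused whole. The fingers move at their own pace and stop on an object; FORCE is the grip in N (left out, the last holds). Time passes only in rows, so rows that do not move let the fingers close. It gives the time, the measured TCP pose, the force and the opening at its end, in the units of the state.
- get_state(): the state, without advancing time (a new reading comes with each control period).
- read_camera(name): name is "scene" or "top" or "wrist"; returns a dict with "img" (384x512x3 uint8, red, green, blue), "fov_y" (degrees; the focal length in pixels is half the picture's height over the tangent of half this angle, whatever the lens; pixels are square), "cx", "cy" (the principal point, pixels), "T" (4x4, takes a point from camera to world coordinates); the wrist camera has in their place "T_tool_cam" (4x4, takes a point from camera to tool coordinates, whose origin is the TCP and whose axes are the tool frame's). Camera axes: x right, y down, z forward; pixel columns grow to the right and rows downward; lengths in m; the calibration is good to about 2 mm. A picture is of the moment at which its call begins: read the wrist's pose just before it. There is no depth.
- sign_off(): hands the job in, once; it reports no verdict.
The state is a dict: "time": time; "qpos": joint angles; "dq": joint speeds; "joint_efforts": joint torques, N m; "eef_pos": TCP position; "tcp_rot": TCP orientation; "contact_force": force on the tool from outside, world axes, zero at the start; "wrist_torque": the same for the moment, N m; "opening": opening from 0.0 (shut) to 1.0 (fully open).
Only numpy, scipy, OpenCV 4.12 (cv2) and the standard library are available. Lean on these libraries where they do the work, as an engineer would, in place of code of your own. Each camera call takes 0.05 s, during which the arm holds its last target. There are 200 camera calls.

## Working session

There is one attempt and no reset: what is moved stays moved. The work goes in short steps, Python scripts to look and compute and a shell command to move; the robot and the scene stay as the last step left them, time stands still between calls to the robot, and variables do not carry over. Pictures are saved under pics/ and viewed, about 8 in all and at most 12, crops included, and the job is handed in when it is done.

```bash
mkdir -p pics; cat > h.py <<'E'
import numpy as np,cv2
from plant import get_state,read_camera
def snap(n,f):
    c=read_camera(n); cv2.imwrite('pics/'+f,c['img'][:,:,::-1]); return c
def ray(c,u,v,z,T=None):
    T=np.array(c['T']) if T is None else T
    f=192/np.tan(np.radians(c['fov_y'])/2)
    d=T[:3,:3]@np.array([(u-c['cx'])/f,(v-c['cy'])/f,1]); o=T[:3,3]
    return o+d*(z-o[2])/d[2]
def proj(c,p):
    T=np.linalg.inv(np.array(c['T'])); f=192/np.tan(np.radians(c['fov_y'])/2)
    q=T[:3,:3]@np.array(p)+T[:3,3]; return q[0]/q[2]*f+c['cx'],q[1]/q[2]*f+c['cy']
E
python3 - <<'E'
from h import *
s=get_state();print(s)
for n in('top','scene'):
    c=snap(n,n+'0.png');print(n,c['fov_y'],c['cx'],c['cy'],np.round(c['T'],3).tolist())
E
```

```text
{'time': 0.0, 'qpos': array([-1.33202449e+00,  2.87188514e-01,  1.57818643e+00,  3.50273504e-06,
        1.27859521e+00, -1.50017105e-01]), 'dq': array([-1.32502972e-03, -8.89116817e-04, -3.92295271e-04, -8.51204313e-04,
        9.89426214e-04,  4.14117077e-05]), 'joint_efforts': array([ 7.83209234e-04, -4.05972326e+01, -2.92629361e+01, -6.27047666e-05,
        5.78678344e-03, -8.12426691e-06]), 'eef_pos': array([ 0.2557367 , -0.62399374,  0.24092681]), 'tcp_rot': array([-0.58659972,  0.39461556, -0.39337685,  0.58773632]), 'contact_force': array([-0.78613655, -0.11879683,  0.27991046]), 'wrist_torque': array([-0.01296647, -0.00366869, -0.02797263]), 'opening': 0.9979639718127024}
top 51.229487731092775 255.66938392085015 194.05428923693412 [[-0.013, -0.996, 0.086, 0.434], [-1.0, 0.012, -0.007, -0.026], [0.006, -0.086, -0.996, 1.027], [0.0, 0.0, 0.0, 1.0]]
scene 49.02767666953868 250.04648141552727 194.61165812601703 [[-0.196, 0.655, -0.729, 1.323], [0.981, 0.126, -0.15, 0.134], [-0.006, -0.745, -0.667, 0.804], [0.0, 0.0, 0.0, 1.0]]
```

View pics/top0.png

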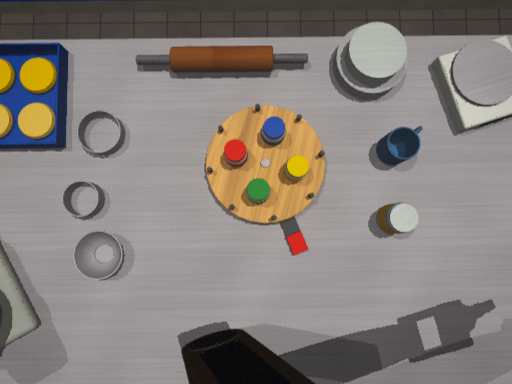

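View pics/scene0.png

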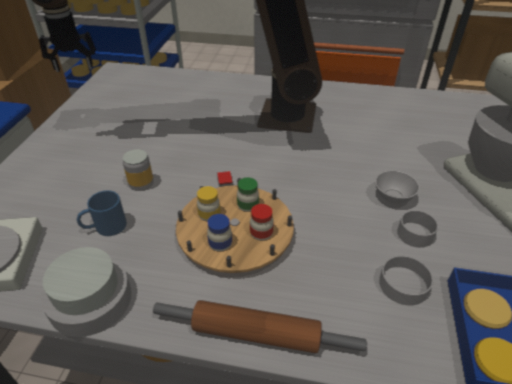

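```bash
cat > m.py <<'E'
from h import *
from scipy.spatial.transform import Rotation as R
def blob(hsv,lo,hi,box):
    m=cv2.inRange(hsv,np.array(lo),np.array(hi)); k=np.zeros_like(m); x0,y0,x1,y1=box;k[y0:y1,x0:x1]=m[y0:y1,x0:x1]
    n,l,s,ce=cv2.connectedComponentsWithStats(k); i=1+np.argmax(s[1:,4]); return ce[i],s[i,4],l==i
def measure(c,full=True):
    hsv=cv2.cvtColor(c['img'],cv2.COLOR_RGB2HSV); o={}
    bx=(195,95,335,225)
    m=cv2.inRange(hsv,np.array([8,60,90]),np.array([22,190,255])); k=np.zeros_like(m);k[95:230,195:335]=m[95:230,195:335]
    pts=cv2.convexHull(cv2.findNonZero(k)); e=cv2.fitEllipse(pts); o['disc']=ray(c,*e[0],.037),e[1]
    for n,lo,hi,z in(('blue',[105,120,60],[125,255,255],.112),('yellow',[23,150,120],[33,255,255],.112),('green',[45,100,40],[80,255,255],.112),('red',[0,190,90],[6,255,255],.112)):
        ce,a,_=blob(hsv,lo,hi,bx); o[n]=ray(c,*ce,z),a
    ce,a,_=blob(hsv,[0,190,90],[6,255,255],(200,226,345,265)); o['pointer']=ray(c,*ce,.016),a
    return o
def ang(p,q): d=np.array(p)-np.array(q); return np.degrees(np.arctan2(d[1],d[0]))
E
python3 - <<'E'
from m import *
c=read_camera('top'); o=measure(c); C=o['disc'][0]
for k,v in o.items():
    print(k,v[0].round(4),v[1], 'r',round(float(np.hypot(*(v[0]-C)[:2])),4),'ang',round(float(ang(v[0],C)),1))
J=np.mean([o[k][0] for k in('blue','yellow','green','red')],0);print('jarmean',J)
# studs at dark pixels near top plane
for n,u,v in(('s',220,129),('s',257,107),('s',299,118),('s',321,155),('s',311,196),('s',274,218),('s',232,207),('s',209,171)):
    p=ray(c,u,v,.066);print(p.round(3),round(float(ang(p,J)),1),round(float(np.hypot(*(p-J)[:2])),3))
for n,u,v,z in(('mug',402,143,.09),('tin',404,218,.1),('bowl',99,255,.03),('cut',84,199,.04),('cutbig',101,132,.04),('rollerends',137,60,.03),('r2',307,58,.03),('plate',371,62,.08)):print(n,ray(c,u,v,z).round(3))
print(R.from_quat(get_state()['tcp_rot']).as_matrix().round(3))
w=cv2.imread('pics/top0.png')[85:265,185:345];cv2.imwrite('pics/crop0.png',cv2.resize(w,None,fx=3.3,fy=3.3,interpolation=cv2.INTER_CUBIC))
E
```

```text
disc [ 0.5955 -0.057   0.037 ] (118.40252685546875, 119.37806701660156) r 0.0 ang 0.0
blue [ 0.6694 -0.0767  0.112 ] 350 r 0.0764 ang -14.9
yellow [ 0.5785 -0.1295  0.112 ] 381 r 0.0744 ang -103.3
green [ 0.5249 -0.0377  0.112 ] 377 r 0.0732 ang 164.7
red [0.6166 0.0149 0.112 ] 371 r 0.075 ang 73.7
pointer [ 0.3978 -0.1341  0.016 ] 289 r 0.2123 ang -158.7
jarmean [ 0.59732653 -0.05724935  0.112     ]
[0.678 0.052 0.066] 53.7 0.136
[ 0.732 -0.039  0.066] 7.8 0.136
[ 0.703 -0.141  0.066] -38.5 0.135
[ 0.611 -0.193  0.066] -84.4 0.136
[ 0.511 -0.166  0.066] -128.5 0.139
[ 0.459 -0.076  0.066] -172.3 0.139
[0.487 0.025 0.066] 143.5 0.138
[0.575 0.08  0.066] 99.4 0.139
mug [ 0.633 -0.382  0.09 ]
tin [ 0.454 -0.375  0.1  ]
bowl [0.375 0.355 0.03 ]
cut [0.513 0.391 0.04 ]
cutbig [0.68  0.352 0.04 ]
rollerends [0.87  0.268 0.03 ]
r2 [ 0.871 -0.17   0.03 ]
plate [ 0.837 -0.319  0.08 ]
[[ 0.379 -0.     0.925]
 [-0.925  0.002  0.379]
 [-0.002 -1.     0.   ]]
```

View pics/crop0.png

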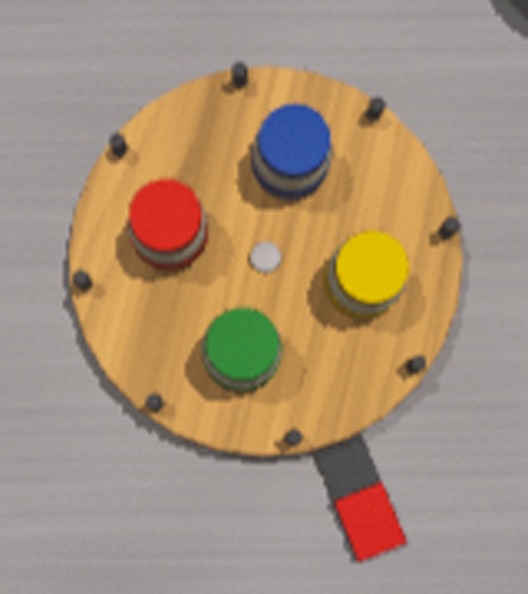

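```bash
cat > g.py <<'E'
import sys
from m import *
C=np.array([.5963,-.057])
def st(th=None,r=.148):
    s=get_state();p=s['eef_pos'];M=R.from_quat(s['tcp_rot']).as_matrix()
    d=p[:2]-C; psi=np.degrees(np.arctan2(M[1,2],M[0,2]))
    print('t',round(s['time'],2),'p',p.round(4),'th',round(float(ang(p[:2],C)),1),'r',round(float(np.hypot(*d)),4),'psi',round(float(psi),1),'F',s['contact_force'].round(1),'open',round(s['opening'],2),'q6',round(float(s['qpos'][5]),2),'tilt',M[2].round(3))
    if th is not None:
        a=np.radians(th); t=np.r_[C+r*np.array([np.cos(a),np.sin(a)]),p[2]]; print('tool delta mm',(M.T@(t-p)*1000).round(1))
if __name__=='__main__': st(*[float(a) for a in sys.argv[1:]])
E
python3 -m inch '[{"x":-28.6,"z":26.7,"hand":1},{"x":-28.6,"z":26.7,"hand":1},{"x":-28.6,"z":26.7,"hand":1},{"x":-28.6,"z":26.7,"hand":1},{"x":-28.6,"z":26.7,"hand":1}]' 20
python3 g.py 121
python3 -c "
from plant import read_camera;print(read_camera('wrist')['T_tool_cam'])"
```

```text
t 0.15 p [ 0.2558 -0.6241  0.2412] th -121.0 r 0.6615 psi 22.3 F [-0.5 -0.1 -0. ] open 1.0 q6 -0.15 tilt [-0.002 -1.     0.   ]
tool delta mm [-542.     1.2  507.6]
[[ 9.99999265e-01 -1.20977527e-03  8.26471998e-05 -6.37680056e-05]
 [-4.68718715e-04 -3.22783124e-01  9.46472839e-01 -1.31207288e-01]
 [-1.11834231e-03 -9.46472182e-01 -3.22783453e-01  8.21146475e-02]
 [ 0.00000000e+00  0.00000000e+00  0.00000000e+00  1.00000000e+00]]validation failed for argument at $[0]...
```

```bash

python3 -m inch '[{"ax":0,"ay":0,"az":0,"x":-28.6,"y":0,"z":26.7,"hand":1},{"ax":0,"ay":0,"az":0,"x":-28.6,"y":0,"z":26.7,"hand":1},{"ax":0,"ay":0,"az":0,"x":-28.6,"y":0,"z":26.7,"hand":1},{"ax":0,"ay":0,"az":0,"x":-28.6,"y":0,"z":26.7,"hand":1},{"ax":0,"ay":0,"az":0,"x":-28.6,"y":0,"z":26.7,"hand":1}]' 20
python3 g.py 121
```

```text
time: 0.62
eef_pos: [0.3254, -0.4398, 0.2419]
tcp_rot: [-0.587, 0.394, -0.394, 0.587]
contact_force: [-0.0, 0.0, 0.0]
opening: 0.301
t 0.62 p [ 0.3254 -0.4398  0.2419] th -125.3 r 0.469 psi 22.2 F [-0.  0.  0.] open 0.3 q6 0.06 tilt [-0.001 -1.     0.   ]
tool delta mm [-3.981e+02  3.000e-01  3.731e+02]
```

```bash

python3 -m inch '[{"ax":0,"ay":0,"az":0,"x":-27,"y":0,"z":26,"hand":1},{"ax":0,"ay":0,"az":0,"x":-27,"y":0,"z":26,"hand":1},{"ax":0,"ay":0,"az":0,"x":-27,"y":0,"z":26,"hand":1},{"ax":0,"ay":0,"az":0,"x":-27,"y":0,"z":26,"hand":1},{"ax":0,"ay":0,"az":0,"x":-27,"y":0,"z":26,"hand":1}]' >/dev/null
python3 -m inch '[{"ax":0,"ay":0,"az":0,"x":-27,"y":0,"z":26,"hand":1},{"ax":0,"ay":0,"az":0,"x":-27,"y":0,"z":26,"hand":1},{"ax":0,"ay":0,"az":0,"x":-27,"y":0,"z":26,"hand":1},{"ax":0,"ay":0,"az":0,"x":-27,"y":0,"z":26,"hand":1},{"ax":0,"ay":0,"az":0,"x":-27,"y":0,"z":26,"hand":1}]' >/dev/null
python3 -m inch '[{"ax":0,"ay":-0.12,"az":0,"x":0,"y":0,"z":0,"hand":1},{"ax":0,"ay":-0.12,"az":0,"x":0,"y":0,"z":0,"hand":1},{"ax":0,"ay":-0.12,"az":0,"x":0,"y":0,"z":0,"hand":1},{"ax":0,"ay":-0.12,"az":0,"x":0,"y":0,"z":0,"hand":1},{"ax":0,"ay":-0.12,"az":0,"x":0,"y":0,"z":0,"hand":1}]' >/dev/null
python3 -m inch '[{"ax":0,"ay":-0.12,"az":0,"x":0,"y":0,"z":0,"hand":1},{"ax":0,"ay":-0.12,"az":0,"x":0,"y":0,"z":0,"hand":1},{"ax":0,"ay":-0.12,"az":0,"x":0,"y":0,"z":0,"hand":1},{"ax":0,"ay":-0.12,"az":0,"x":0,"y":0,"z":0,"hand":1},{"ax":0,"ay":-0.12,"az":0,"x":0,"y":0,"z":0,"hand":1}]' >/dev/null
python3 g.py 121
```

```text
t 2.28 p [ 0.4633 -0.0932  0.2422] th -164.8 r 0.1378 psi 91.4 F [-0.  -0.4  0.3] open -0.0 q6 -0.44 tilt [-0. -1.  0.]
tool delta mm [ 60.7   0.  161.6]
```

```bash

python3 -m inch '[{"ax":0,"ay":0,"az":0,"x":12.1,"y":0,"z":32.3,"hand":1},{"ax":0,"ay":0,"az":0,"x":12.1,"y":0,"z":32.3,"hand":1},{"ax":0,"ay":0,"az":0,"x":12.1,"y":0,"z":32.3,"hand":1},{"ax":0,"ay":0,"az":0,"x":12.1,"y":0,"z":32.3,"hand":1},{"ax":0,"ay":0,"az":0,"x":12.1,"y":0,"z":32.3,"hand":1}]' >/dev/null
python3 -m inch '[{"ax":0,"ay":-0.105,"az":0,"x":0,"y":0,"z":0,"hand":1},{"ax":0,"ay":-0.105,"az":0,"x":0,"y":0,"z":0,"hand":1},{"ax":0,"ay":-0.105,"az":0,"x":0,"y":0,"z":0,"hand":1},{"ax":0,"ay":-0.105,"az":0,"x":0,"y":0,"z":0,"hand":1},{"ax":0,"ay":-0.105,"az":0,"x":0,"y":0,"z":0,"hand":1}]' >/dev/null
python3 -m inch '[{"ax":0,"ay":0,"az":0,"x":0,"y":0,"z":0,"hand":1},{"ax":0,"ay":0,"az":0,"x":0,"y":0,"z":0,"hand":1}]' >/dev/null
python3 g.py 121
python3 - <<'E'
from h import *
snap('wrist','w1.png')
E
```

```text
t 3.28 p [0.5209 0.0693 0.2421] th 120.8 r 0.1471 psi 121.0 F [ 0.4  0.4 -0.7] open -0.0 q6 -0.6 tilt [-0. -1.  0.]
tool delta mm [-0.4  0.   0.9]
```

View pics/w1.png

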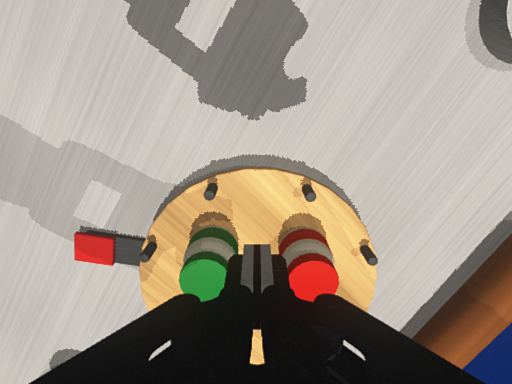

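The fingers (257,265) sit midway between the studs at (210,190) and (308,192), as planned. Now I'll lower them.

```bash

python3 -m inch '[{"ax":0,"ay":0,"az":0,"x":0,"y":30,"z":0,"hand":1},{"ax":0,"ay":0,"az":0,"x":0,"y":30,"z":0,"hand":1},{"ax":0,"ay":0,"az":0,"x":0,"y":30,"z":0,"hand":1},{"ax":0,"ay":0,"az":0,"x":0,"y":30,"z":0,"hand":1},{"ax":0,"ay":0,"az":0,"x":0,"y":20,"z":0,"hand":1}]' >/dev/null
python3 -m inch '[{"ax":0,"ay":0,"az":0,"x":0,"y":20,"z":0,"hand":1},{"ax":0,"ay":0,"az":0,"x":0,"y":12,"z":0,"hand":1},{"ax":0,"ay":0,"az":0,"x":0,"y":7,"z":0,"hand":1},{"ax":0,"ay":0,"az":0,"x":0,"y":0,"z":0,"hand":1}]' >/dev/null
python3 g.py 121; python3 - <<'E'
from h import *
snap('scene','s2.png')
E
```

```text
t 4.08 p [0.5202 0.0693 0.062 ] th 121.1 r 0.1475 psi 121.1 F [-0.1 -0.8 -0.6] open -0.0 q6 -0.6 tilt [-0.002 -1.     0.002]
tool delta mm [0.2 0.  0.5]
```

View pics/s2.png

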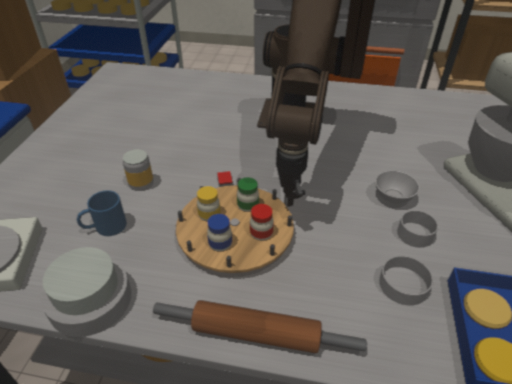

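```bash

python3 -m inch '[{"ax":0,"ay":0.04,"az":0,"x":5.9,"y":0,"z":-0.1,"hand":1},{"ax":0,"ay":0.04,"az":0,"x":5.9,"y":0,"z":-0.1,"hand":1},{"ax":0,"ay":0.04,"az":0,"x":5.9,"y":0,"z":-0.1,"hand":1},{"ax":0,"ay":0.04,"az":0,"x":5.9,"y":0,"z":-0.1,"hand":1},{"ax":0,"ay":0.04,"az":0,"x":5.9,"y":0,"z":-0.1,"hand":1}]' >/dev/null
python3 g.py 110
python3 -m inch '[{"ax":0,"ay":0.03,"az":0,"x":4.4,"y":0,"z":-0.1,"hand":1},{"ax":0,"ay":0.03,"az":0,"x":4.4,"y":0,"z":-0.1,"hand":1},{"ax":0,"ay":0.03,"az":0,"x":4.4,"y":0,"z":-0.1,"hand":1},{"ax":0,"ay":0.03,"az":0,"x":4.4,"y":0,"z":-0.1,"hand":1},{"ax":0,"ay":0.03,"az":0,"x":4.4,"y":0,"z":-0.1,"hand":1}]' >/dev/null
python3 g.py 100;python3 -c "
from m import *
c=read_camera('top');o=measure(c)
for k in('blue','yellow','green','red'):print(k,o[k][0].round(4),o[k][1],ang(o[k][0][:2],[.5963,-.057]))"
```

```text
t 4.55 p [0.5493 0.0821 0.0655] th 108.6 r 0.1468 psi 109.5 F [-0.2 -0.5 -0.3] open 0.0 q6 -0.37 tilt [ 0.003 -1.    -0.001]
tool delta mm [-3.5 -0.   1.2]
t 4.97 p [0.57   0.0878 0.0653] th 100.3 r 0.1472 psi 101.0 F [-1.8  0.2  0.8] open 0.0 q6 -0.21 tilt [ 0.002 -1.    -0.   ]
tool delta mm [0.8 0.  0.8]
blue [ 0.6676 -0.0815  0.112 ] 351 -18.979250716512137
yellow [ 0.5737 -0.1278  0.112 ] 387 -107.67318104231242
green [ 0.5263 -0.0328  0.112 ] 380 160.963491611597
red [0.6214 0.0133 0.112 ] 367 70.34625710996504
```

Contact is made and the disc has turned 4°. I'll continue the arc.

```bash

python3 -m inch '[{"ax":0,"ay":0.05,"az":0,"x":7.4,"y":0.5,"z":-0.1,"hand":1},{"ax":0,"ay":0.05,"az":0,"x":7.4,"y":0.5,"z":-0.1,"hand":1},{"ax":0,"ay":0.05,"az":0,"x":7.4,"y":0.5,"z":-0.1,"hand":1},{"ax":0,"ay":0.05,"az":0,"x":7.4,"y":0.5,"z":-0.1,"hand":1},{"ax":0,"ay":0.05,"az":0,"x":7.4,"y":0.5,"z":-0.1,"hand":1}]' >/dev/null
python3 g.py 85
python3 -m inch '[{"ax":0,"ay":0.05,"az":0,"x":7.4,"y":0,"z":-0.1,"hand":1},{"ax":0,"ay":0.05,"az":0,"x":7.4,"y":0,"z":-0.1,"hand":1},{"ax":0,"ay":0.05,"az":0,"x":7.4,"y":0,"z":-0.1,"hand":1},{"ax":0,"ay":0.05,"az":0,"x":7.4,"y":0,"z":-0.1,"hand":1},{"ax":0,"ay":0.05,"az":0,"x":7.4,"y":0,"z":-0.1,"hand":1}]' >/dev/null
python3 g.py 70;python3 -c "
from m import *
c=snap('top','t3.png');o=measure(c)
for k in('blue','yellow','green','red'):print(k,o[k][0].round(4),o[k][1],ang(o[k][0][:2],[.5963,-.057]))"
```

```text
t 5.43 p [0.6068 0.0911 0.0627] th 85.9 r 0.1484 psi 86.6 F [-0.9  1.3  1.4] open 0.0 q6 0.04 tilt [ 0.002 -1.     0.001]
tool delta mm [ 2.4  0.  -0.5]
t 5.85 p [0.643  0.0847 0.0626] th 71.7 r 0.1492 psi 72.3 F [-0.8  0.3  0.2] open 0.0 q6 0.28 tilt [ 0.002 -1.     0.001]
tool delta mm [ 4.5  0.  -1.3]
blue [ 0.6478 -0.1118  0.112 ] 352 -46.76863629516894
yellow [ 0.5433 -0.1083  0.112 ] 394 -135.91961197347817
green [ 0.5462 -0.0024  0.112 ] 371 132.57395474856773
red [ 0.6518 -0.0064  0.112 ] 365 42.34024447818426
```

```bash

python3 -m inch '[{"ax":0,"ay":0.05,"az":0,"x":7.4,"y":0,"z":-0.5,"hand":1},{"ax":0,"ay":0.05,"az":0,"x":7.4,"y":0,"z":-0.4,"hand":1},{"ax":0,"ay":0.05,"az":0,"x":7.4,"y":0,"z":-0.4,"hand":1},{"ax":0,"ay":0.05,"az":0,"x":7.4,"y":0,"z":-0.3,"hand":1},{"ax":0,"ay":0.05,"az":0,"x":7.4,"y":0,"z":-0.3,"hand":1}]' >/dev/null
python3 g.py
python3 -m inch '[{"ax":0,"ay":0.05,"az":0,"x":7.4,"y":0,"z":-0.3,"hand":1},{"ax":0,"ay":0.05,"az":0,"x":7.4,"y":0,"z":-0.3,"hand":1},{"ax":0,"ay":0.05,"az":0,"x":7.4,"y":0,"z":-0.3,"hand":1},{"ax":0,"ay":0.05,"az":0,"x":7.4,"y":0,"z":-0.3,"hand":1},{"ax":0,"ay":0.05,"az":0,"x":7.4,"y":0,"z":-0.3,"hand":1}]' >/dev/null
python3 g.py 43
```

```text
t 6.32 p [0.6764 0.0689 0.0625] th 57.5 r 0.1492 psi 58.0 F [ 0.4  2.5 -0.3] open -0.0 q6 0.51 tilt [ 0.002 -1.     0.003]
t 6.73 p [0.7051 0.0453 0.0626] th 43.2 r 0.1494 psi 43.7 F [ 1.1  3.3 -0.6] open 0.01 q6 0.73 tilt [ 0.002 -1.     0.005]
tool delta mm [ 0.6 -0.  -1.4]
```

```bash

python3 -m inch '[{"ax":0,"ay":0.05,"az":0,"x":7.4,"y":0,"z":-0.6,"hand":1},{"ax":0,"ay":0.05,"az":0,"x":7.4,"y":0,"z":-0.5,"hand":1},{"ax":0,"ay":0.05,"az":0,"x":7.4,"y":0,"z":-0.5,"hand":1},{"ax":0,"ay":0.05,"az":0,"x":7.4,"y":0,"z":-0.4,"hand":1},{"ax":0,"ay":0.05,"az":0,"x":7.4,"y":0,"z":-0.4,"hand":1}]' >/dev/null
python3 g.py
python3 -m inch '[{"ax":0,"ay":0.05,"az":0,"x":7.4,"y":0,"z":-0.4,"hand":1},{"ax":0,"ay":0.05,"az":0,"x":7.4,"y":0,"z":-0.4,"hand":1},{"ax":0,"ay":0.05,"az":0,"x":7.4,"y":0,"z":-0.4,"hand":1},{"ax":0,"ay":0.05,"az":0,"x":7.4,"y":0,"z":-0.4,"hand":1},{"ax":0,"ay":0.05,"az":0,"x":7.4,"y":0,"z":-0.4,"hand":1}]' >/dev/null
python3 g.py 15;python3 -c "
from m import *
c=snap('top','t4.png')"
```

```text
t 7.15 p [0.7271 0.0149 0.0628] th 28.8 r 0.1492 psi 29.4 F [ 5.1  3.4 -1.5] open 0.0 q6 0.94 tilt [ 0.002 -1.     0.008]
t 7.57 p [ 0.7397 -0.0205  0.0632] th 14.3 r 0.148 psi 15.1 F [2.5 1.6 1. ] open 0.0 q6 1.14 tilt [ 0.001 -1.     0.007]
tool delta mm [-1.9 -0.   0. ]
```

View pics/t4.png

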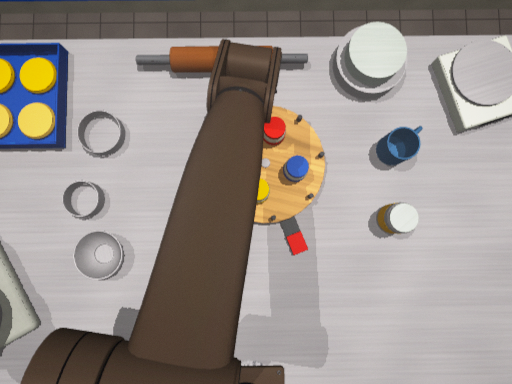

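```bash

python3 -m inch '[{"ax":0,"ay":0.05,"az":0,"x":7.4,"y":0,"z":-0.2,"hand":1},{"ax":0,"ay":0.05,"az":0,"x":7.4,"y":0,"z":-0.2,"hand":1},{"ax":0,"ay":0.05,"az":0,"x":7.4,"y":0,"z":-0.2,"hand":1},{"ax":0,"ay":0.05,"az":0,"x":7.4,"y":0,"z":-0.2,"hand":1},{"ax":0,"ay":0.05,"az":0,"x":7.4,"y":0,"z":-0.2,"hand":1}]' >/dev/null
python3 g.py
python3 -m inch '[{"ax":0,"ay":0.05,"az":0,"x":7.4,"y":0,"z":-0.2,"hand":1},{"ax":0,"ay":0.05,"az":0,"x":7.4,"y":0,"z":-0.2,"hand":1},{"ax":0,"ay":0.05,"az":0,"x":7.4,"y":0,"z":-0.2,"hand":1},{"ax":0,"ay":0.05,"az":0,"x":7.4,"y":0,"z":-0.2,"hand":1},{"ax":0,"ay":0.05,"az":0,"x":7.4,"y":0,"z":-0.2,"hand":1}]' >/dev/null
python3 g.py -14.5;python3 -c "
from m import *
c=snap('top','t5.png');o=measure(c);k='blue'
print(k,o[k][0].round(4),o[k][1],ang(o[k][0][:2],[.5963,-.057]))"
```

```text
t 8.03 p [ 0.743  -0.0572  0.0624] th -0.1 r 0.1467 psi 0.8 F [-0.6  1.6  1.3] open -0.0 q6 1.34 tilt [-0.    -1.     0.002]
t 8.45 p [ 0.7386 -0.0939  0.0622] th -14.5 r 0.147 psi -13.5 F [-0.4  0.9  1.9] open 0.0 q6 1.54 tilt [-0.001 -1.     0.001]
tool delta mm [-0.1  0.   1. ]Traceback (most recent call last):
  File "<string>", line 3, in <module>
    c=snap('top','t5.png');o=measure(c);k='blue'
                             ~~~~~~~^^^
  File "m.py", line 12, in measure
    ce,a,_=blob(hsv,lo,hi,bx); o[n]=ray(c,*ce,z),a
           ~~~~^^^^^^^^^^^^^^
  File "m.py", line 5, in blob
    n,l,s,ce=cv2.connectedComponentsWithStats(k); i=1+np.argmax(s[1:,4]); return ce[i],s[i,4],l==i
                                                      ~~~~~~~~~^^^^^^^^^
    return _wrapfunc(a, 'argmax', axis=axis, out=out, **kwds)
    return bound(*args, **kwds)
ValueError: attempt to get argmax of an empty sequence
```

```bash
sed -i 's/^        ce,a,_=blob(hsv,lo,hi,bx); o\[n\].*/        try: ce,a,_=blob(hsv,lo,hi,bx); o[n]=ray(c,*ce,z),a\n        except ValueError: pass/' m.py
python3 -m inch '[{"ax":0,"ay":0.05,"az":0,"x":7.4,"y":0,"z":-0.2,"hand":1},{"ax":0,"ay":0.05,"az":0,"x":7.4,"y":0,"z":-0.1,"hand":1},{"ax":0,"ay":0.05,"az":0,"x":7.4,"y":0,"z":-0.2,"hand":1},{"ax":0,"ay":0.05,"az":0,"x":7.4,"y":0,"z":-0.1,"hand":1},{"ax":0,"ay":0.05,"az":0,"x":7.4,"y":0,"z":-0.2,"hand":1}]' >/dev/null
python3 g.py
python3 -m inch '[{"ax":0,"ay":0.03,"az":0,"x":4.4,"y":0,"z":-0.1,"hand":1},{"ax":0,"ay":0.03,"az":0,"x":4.4,"y":0,"z":-0.1,"hand":1},{"ax":0,"ay":0.02,"az":0,"x":3,"y":0,"z":0,"hand":1},{"ax":0,"ay":0,"az":0,"x":0,"y":0,"z":0,"hand":1}]' >/dev/null
python3 g.py -39.5;python3 -c "
from m import *
c=snap('top','t6.png');o=measure(c)
for k in o:print(k,o[k][0].round(4),o[k][1],ang(o[k][0][:2],[.5963,-.057]))"
```

```text
t 8.92 p [ 0.7256 -0.1283  0.0617] th -28.9 r 0.1477 psi -27.8 F [0.3 1.3 0.9] open 0.0 q6 1.74 tilt [-0.001 -1.     0.001]
t 9.25 p [ 0.7192 -0.1395  0.0611] th -33.9 r 0.148 psi -32.4 F [0.6 0.3 0.1] open 0.0 q6 1.81 tilt [ 0. -1.  0.]
tool delta mm [14.5  0.  -1.1]
disc [ 0.6037 -0.0718  0.037 ] (122.81236267089844, 167.7650909423828) -63.551892410815015
yellow [0.5673 0.0146 0.112 ] 315 112.02241561540525
green [ 0.6644 -0.025   0.112 ] 368 25.168200483985753
pointer [ 0.3853 -0.1565  0.016 ] 5 -154.76100689475655
```

View pics/t6.png

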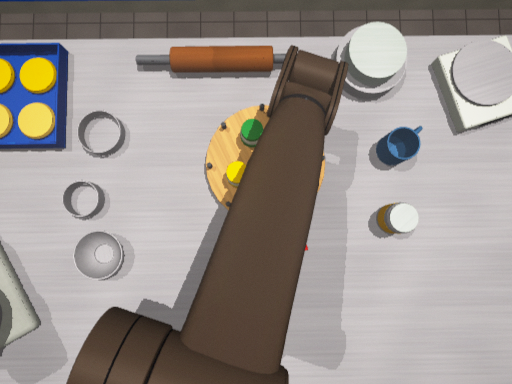

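```bash

python3 -m inch '[{"ax":0,"ay":0.02,"az":0,"x":3,"y":0,"z":-0.1,"hand":1},{"ax":0,"ay":0.02,"az":0,"x":3,"y":0,"z":-0.1,"hand":1},{"ax":0,"ay":0.02,"az":0,"x":3,"y":0,"z":0,"hand":1},{"ax":0,"ay":0.013,"az":0,"x":2,"y":0,"z":0,"hand":1},{"ax":0,"ay":0,"az":0,"x":0,"y":0,"z":0,"hand":1}]' >/dev/null
python3 g.py
python3 -m inch '[{"ax":0,"ay":0,"az":0,"x":-3,"y":0,"z":0,"hand":1},{"ax":0,"ay":0,"az":0,"x":-5,"y":0,"z":0,"hand":1},{"ax":0,"ay":0,"az":0,"x":-5,"y":0,"z":0,"hand":1},{"ax":0,"ay":0,"az":0,"x":0,"y":0,"z":5,"hand":1},{"ax":0,"ay":0,"az":0,"x":0,"y":0,"z":5,"hand":1}]' >/dev/null
python3 g.py
python3 -m inch '[{"ax":0,"ay":0,"az":0,"x":0,"y":-10,"z":0,"hand":1},{"ax":0,"ay":0,"az":0,"x":0,"y":-30,"z":0,"hand":1},{"ax":0,"ay":0,"az":0,"x":0,"y":-35,"z":0,"hand":1},{"ax":0,"ay":0,"az":0,"x":0,"y":-35,"z":0,"hand":1},{"ax":0,"ay":0,"az":0,"x":0,"y":-35,"z":0,"hand":1}]' >/dev/null
python3 -m inch '[{"ax":0,"ay":0,"az":0,"x":0,"y":-30,"z":0,"hand":1},{"ax":0,"ay":0,"az":0,"x":35,"y":0,"z":0,"hand":1},{"ax":0,"ay":0,"az":0,"x":35,"y":0,"z":0,"hand":1},{"ax":0,"ay":0,"az":0,"x":35,"y":0,"z":0,"hand":1},{"ax":0,"ay":0,"az":0,"x":35,"y":0,"z":0,"hand":1}]' >/dev/null
python3 -m inch '[{"ax":0,"ay":0,"az":0,"x":35,"y":0,"z":0,"hand":1},{"ax":0,"ay":0,"az":0,"x":35,"y":0,"z":0,"hand":1},{"ax":0,"ay":0,"az":0,"x":30,"y":0,"z":0,"hand":1},{"ax":0,"ay":0,"az":0,"x":20,"y":0,"z":0,"hand":1},{"ax":0,"ay":0,"az":0,"x":0,"y":0,"z":0,"hand":1}]' >/dev/null
python3 g.py
python3 -c "
from m import *
c=snap('top','t7.png');o=measure(c);C=np.array([.5963,-.057])
for k in o:print(k,o[k][0].round(4),o[k][1],ang(o[k][0][:2],C),np.hypot(*(o[k][0][:2]-C)))"
```

```text
t 9.72 p [ 0.7127 -0.1484  0.0608] th -38.1 r 0.148 psi -36.7 F [ 0.5  0.  -0.4] open -0.0 q6 1.87 tilt [ 0.001 -1.    -0.   ]
t 10.13 p [ 0.7293 -0.143   0.0607] th -32.9 r 0.1584 psi -36.6 F [-0.6 -0.6  0.3] open -0.0 q6 1.88 tilt [ 0. -1. -0.]
t 11.38 p [ 0.5713 -0.356   0.2369] th -94.8 r 0.3 psi -36.9 F [ 0.   0.1 -0.2] open -0.0 q6 1.51 tilt [ 0.002 -1.     0.001]
disc [ 0.5954 -0.0569  0.037 ] (118.52862548828125, 119.37703704833984) 174.23947193048807 0.0008856427907013822
blue [ 0.5275 -0.0839  0.112 ] 363 -158.63858725197227 0.07391579117346024
yellow [0.5707 0.0125 0.112 ] 391 110.21133520358903 0.07405093228020604
green [ 0.6666 -0.0304  0.112 ] 366 20.740221530618406 0.07513979167413308
red [ 0.6241 -0.127   0.112 ] 361 -68.29584644465963 0.07530100192325764
pointer [ 0.3981 -0.1344  0.016 ] 274 -158.67279372827952 0.21274174100077714
```

View pics/t7.png

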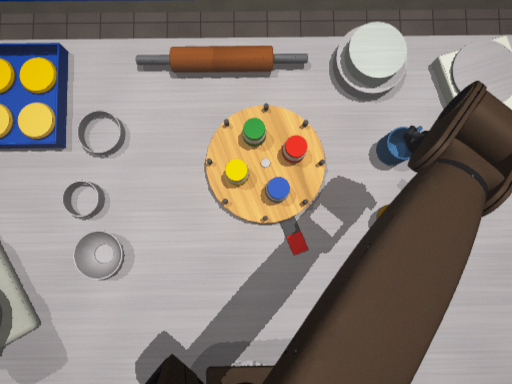

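The blue lid (278,188) lines up with the pointer (297,243), and the arm is clear of everything.

```bash
python3 -c "
from plant import sign_off;print(sign_off())"
```

```text
the job is handed in; nothing more can be done
None
```

I turned the turntable about 144° clockwise in one slow sweep, pushing a rim stud with the closed fingers. I then backed off, lifted clear and handed the job in at about 11.4 s; `sign_off()` gives no verdict.

- **Alignment:** in the last top picture the blue jar stands at -158.6° and the pointer at -158.7°. The jar is 74 mm from the turning axis.
- **Jars:** all four measured 74–75 mm from the axis and look upright. I saw no contact with any of them.
- **Other things on the table:** the two cutter rings and the bowl look unmoved. The arm partly hid the mug and tin in the last picture. They looked unmoved in the picture before it, and the gripper later passed over there at least 100 mm above them.
- **At rest:** I did not measure this with a second picture. The last picture was taken over 1 s after the fingers left the stud.
- **Forces:** contact readings stayed around 6 N or less. One move was refused for missing fields in its rows, and it moved nothing.

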